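# Shim the rocking bench meter

## Robot

A 6-joint arm with a two-finger parallel gripper is mounted at the origin on the work surface. World frame = base frame: x ahead of the robot, y to its left, z up, the work surface at z = 0. Lengths are in m, angles in rad, forces in N, time in s.
With the tool pointing down it reaches from about 0.375 to 0.925 m from the base axis. Payload 5.7 kg.
Tool frame: the origin (TCP) lies at the very end of the fingers, on their centre line; the grasp point (between the pads) lies 19 mm behind it; z points along the fingers, y is the direction in which the jaws open and shut (so a half turn about z gives the same grasp; the last joint's range is limited). The gripper opens to 88 mm and grips with 3 to 60 N. Pads are 20 mm wide; open, the fingers measure 115 mm over their backs; the gripper's body (75 mm by 178 mm) begins 61 mm behind the grasp point.
Start: joints at [1.231, 0.359, 1.51, -0, 1.272, -0.115], TCP at [0.134, 0.585, 0.223] pointing down, gripper open.
Joint ranges: [-2.97, 2.97], [-1.01, 2.36], [0.21, 2.38], [-0.96, 4.11], [0.2, 2.71], [-2.98, 2.98]. Speed limits (rad/s): [2.39, 2.39, 3.14, 3.14, 3.14, 3.14].

## Interface

Orientations are given as a 3x3 rotation matrix whose columns are the frame's x, y, z axes.
In Python, from cell import ctrl gives the robot as it stands. The module is installed in compiled form; this text tells all that it offers.
- The arm moves only by the tool drive_tool, never from a script. Its argument "targets" is a list of rows, each an object with "claw": the closure, from 0 (fully open) to 1 (shut); "translation": the shift along the tool's x, y, z in cm, a list of three; "twist": the turn about the tool's z in degrees. In form: [{"claw": claw, "translation": [tx, ty, tz], "twist": twist}, ...]. A call has exactly 8 rows; each row shifts and turns the commanded pose from where the row before left it, along the tool's axes as they then stand; what a row does not reach is not made up. A row lasts 1/12 s, in which the tool goes at most 41.7 mm and 7.16 degrees, less where a joint would pass 70% of its speed; a pose out of reach is approached as far as the arm can. A call is refused whole if a number of a shift passes 4.17 or a number of a turn 7.16, either way. A call with a gripper value outside its range is refused whole. The fingers move at their own pace and stop on an object; "squeeze" is the grip in N (left out, the last holds). Time passes only in rows, so rows that do not move let the fingers close, or fill a call up. It gives the time, the measured TCP pose, the force and the opening at its end, in the units of the state.
- ctrl.get_obs(): the state, without advancing time (a new reading comes with each control period).
- ctrl.snapshot(name): name is "side" or "top"; returns (picture, depth): 480x640x3 uint8, red, green, blue; 480x640 float32, m along the optical axis (not along the pixel's ray), 0 where there is no reading.
- ctrl.get_calibration(name): a dict with "vfov" (degrees; the focal length in pixels is half the picture's height over the tangent of half this angle, whatever the lens; pixels are square), "cx", "cy" (the principal point, pixels), "eye" and "rotation" of the camera in the world. Camera axes: x right, y down, z forward; pixel columns grow to the right and rows downward; lengths in m; the calibration is good to about 2 mm. A picture is of the moment at which its call begins. get_calibration takes no time and is no camera call.
- ctrl.finish_job(): hands the job in, once; it reports no verdict.
Trained networks look in the newest picture that a camera, given by its name, has taken for a name from the list of things; names that differ only in an ending like _2 or _b are one class to them, and where a whole thing is asked for, a point or a joint stands for the part that bears it (a point fixed in the world has none). Each returns a list of dicts, best first, with "conf" (0 to 1); they miss things now and then, are a little off and sometimes report something else, mostly with a low value. They report only what shows in the picture. A call takes as long as a camera call. They do not tell look-alikes from the thing itself.
- ctrl.boxes_of(camera, query): "box" ([left, top, right, bottom] in pixels, round what is visible of it).
- ctrl.masks_of(camera, query): "mask" (480x640 bool, what is visible of it) and "box" ([left, top, right, bottom] in pixels, round what is visible of it).
- ctrl.tip_of(camera, query): "point" ([column, row] in pixels: a listed point, or the origin of a listed thing).
The state is a dict: "time_s": time; "qpos": joint angles; "joint_velocities": joint speeds; "joint_efforts": joint torques, N m; "position": TCP position; "orientation": TCP orientation; "force": force on the tool from outside, world axes, zero at the start; "ft_torque": the same for the moment, N m; "width": opening from 0.0 (shut) to 1.0 (fully open).
Only numpy, scipy, OpenCV 4.12 (cv2) and the standard library are available. Lean on these libraries where they do the work, as an engineer would, in place of code of your own. Each camera call takes 0.05 s, during which the arm holds its last target.

## Task

The bench meter rocks because one of its feet has lost its rubber pad. Push the loose wooden wedge along the table with your fingertips, thin end first, under that short brass foot until the meter stands level on all its feet and no longer rocks. Only push the wedge: do not lift it, do not touch the meter or shove it out of its place, and leave the glue bottle, the brass ferrule and the screwdriver where they are; finish with your hand clear.

Things in the scene. Friction and masses are not known exactly. Their poses are not given: they have to be found in the camera images.
- meter: White bench meter, 1.8 kg, loose. Case 170 (x) x 215 (y) x 46 mm, top 72 mm above the good soles, on two steel rails (278 mm along y, undersides 20 mm up). Origin: under the case's centre, level with the good soles; z up, +x to the black front panel. Feet at x = +/-65, y = +/-126 mm: three rubber, tapering to 10 mm soles; the short brass one at (+65, +126). It starts leaning 4 degrees onto it (2 N).
- short_foot (a point): Lowest point of the short brass foot (brass cap above the rail, black caps on the others): a stud with a ball end of 8 mm radius, 8 mm shorter than the rubber feet, so that this point is 8 mm above the table when the meter is level. It stands 18 mm outside the case's +y side, 13 mm from the rail's end.
- meter_top (a point): Centre of the top of the meter's case, 72 mm above its origin.
- far_foot: The rubber foot diagonally opposite the short one, at (-65, -126) mm on the meter, 24 mm across, tapering to a sole of 10 mm. Origin: centre of its sole. It hangs about 8 mm above the table at the start and comes down as the short foot is raised.
- wedge: Loose wooden wedge, 100 g, 120 mm long, 64 mm wide. Origin: centre of its underside; +x to the thin end, z up. The ramp is 1 mm high at the thin end and rises 0.16 mm per mm to 18 mm at the orange heel block, which is 14 mm long, 30 mm high, full width. It starts on the meter's +y side, thin end 50 to 90 mm from the short foot and roughly towards it.
- wedge_tip (a point): Middle of the wedge's thin edge, on the underside, 60 mm ahead of the wedge's origin.
- wedge_heel (a point): Middle of the heel's flat back face (the face to push), 64 mm wide and 30 mm high; 60 mm behind the wedge's origin and 15 mm above the table. Pushing takes under 1 N on the table, 1 to 4 N under the leaning foot, and 5 to 14 N once the meter is level; pushed further the meter begins to slide with it.
- glue: White glue bottle with an orange cap, 42 mm across, 110 mm tall, loose bystander. Origin: centre of its underside.
- ferrule: Brass ring 38 mm across and 16 mm high, loose bystander. Origin: centre of its underside.
- driver: Screwdriver about 170 mm long with a green handle, lying on the table, loose bystander. Origin: under its middle; +x to its tip.
Not all that is in view belongs to the job. Of the things that look like the wedge, take the one that is farthest to the robot's right at the start.

How it is judged:
By the outcome, as a careful person would: the job done as asked, in the order asked, and still so for the second after the job is handed in, with the robot touching nothing.
It also fails if it takes over 51 s, if anything falls off the work surface, if the arm or the gripper's body presses on something with over 40 N, if the wrist force passes 120 N, or if a joint passes its speed limit or range.

## Working session

There is one attempt and no reset: what is moved stays moved. The work goes in short steps, Python scripts to look and compute and a tool call to move; the robot and the scene stay as the last step left them, time stands still between calls to the robot, and variables do not carry over. Pictures are saved under pics/ and viewed, and the job is handed in when it is done.

Besides the shell and the picture viewer there is one more tool, called after "Emit:" by a JSON object that holds its "op" and its "data". drive_tool: Moves the arm, as the interface text tells. Its arguments: {"type":"object","properties":{"targets":{"type":"array"},"squeeze":{"type":"number"}},"required":["targets"]}

```bash
mkdir -p pics
cat > h.py <<'E'
import numpy as np, cv2
from cell import ctrl
def cal(n):
    c=ctrl.get_calibration(n); f=240/np.tan(np.radians(c['vfov'])/2); return f,c['cx'],c['cy'],np.array(c['eye']),np.array(c['rotation'])
def pts(n,u,v,d):
    f,cx,cy,e,R=cal(n); u,v,d=map(np.asarray,(u,v,d))
    return e+np.stack([(u-cx)/f*d,(v-cy)/f*d,d],-1)@R.T
def onz(n,u,v,z):
    f,cx,cy,e,R=cal(n); r=R@np.array([(u-cx)/f,(v-cy)/f,1]); return e+r*(z-e[2])/r[2]
def proj(n,p):
    f,cx,cy,e,R=cal(n); q=(np.asarray(p)-e)@R; return q[...,:2]/q[...,2:]*f+[cx,cy]
def snap(n,name):
    p,d=ctrl.snapshot(n); cv2.imwrite('pics/'+name+'.png',p[:,:,::-1]); np.save('pics/'+name+'.npy',d); return p,d
E
python3 - <<'E'
from h import *
for n in('top','side'):
    print(ctrl.get_calibration(n)); p,d=snap(n,n+'0')
    for q in('wedge','meter','glue','ferrule','driver'):
        for b in ctrl.boxes_of(n,q): print(n,q,round(b['conf'],2),np.round(b['box']))
    for q in('wedge_tip','wedge_heel','short_foot','meter_top'):
        for b in ctrl.tip_of(n,q): print(n,q,round(b['conf'],2),np.round(b['point'],1))
o=ctrl.get_obs(); print(o)
E
```

```text
{'vfov': 52.09582973396717, 'cx': 317.37705087059015, 'cy': 234.3503861295405, 'eye': array([ 0.34071255, -0.03880394,  0.92155011]), 'rotation': array([[ 0.08483812, -0.96668122,  0.24151585],
       [-0.99637285, -0.08391345,  0.01413092],
       [ 0.00660634, -0.24183867, -0.97029398]])}
top wedge 0.96 [219. 195. 285. 249.]
top wedge 0.89 [161. 127. 224. 190.]
top wedge 0.58 [128. 253. 202. 321.]
top meter 0.55 [306. 207. 462. 320.]
top glue 0.6 [318. 116. 341. 153.]
top ferrule 0.61 [246. 288. 268. 305.]
top ferrule 0.58 [314. 116. 341. 154.]
top driver 0.86 [378. 189. 466. 199.]
top wedge_tip 0.8 [188.1 265.2]
top wedge_tip 0.74 [278.9 234.7]
top wedge_tip 0.61 [217.7 134.7]
top wedge_tip 0.47 [252.5 222.4]
top wedge_heel 0.82 [221.  210.8]
top wedge_heel 0.81 [138.  306.7]
top wedge_heel 0.76 [168. 175.]
top short_foot 0.61 [318.4 230.6]
top meter_top 0.66 [385.7 262.5]
{'vfov': 56.32360963195267, 'cx': 312.23957538982245, 'cy': 241.23723389172355, 'eye': array([0.39928147, 0.55246969, 0.61917841]), 'rotation': array([[-0.96794843, -0.16165168,  0.1922097 ],
       [-0.25086205
[... 711 characters left out ...]
724e-06,
        1.27249218e+00, -1.15098919e-01]), 'joint_velocities': array([ 0.00120015,  0.00068668, -0.00055652, -0.00040411, -0.00045876,
        0.00075219]), 'joint_efforts': array([-3.28221986e-04, -5.15356243e+01, -2.71136194e+01,  6.75135548e-02,
        2.44271848e-02, -3.06540448e-05]), 'position': array([0.13373553, 0.58486189, 0.22260735]), 'orientation': array([[-9.74838772e-01,  2.22911117e-01, -5.07081335e-05],
       [ 2.22911121e-01,  9.74838764e-01, -1.23832587e-04],
       [ 2.18285939e-05, -1.32020214e-04, -9.99999991e-01]]), 'force': array([-0.14089448,  0.00570232,  0.32893743]), 'ft_torque': array([ 0.01392687, -0.00074503, -0.03858234]), 'width': 1.000151402137395}
```

View pics/top0.png

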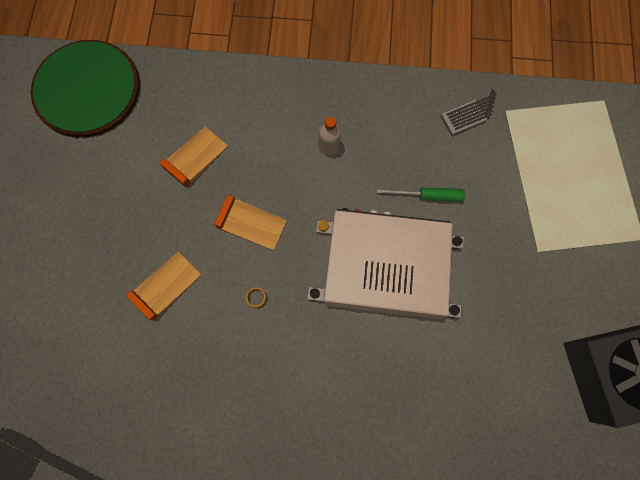

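View pics/side0.png

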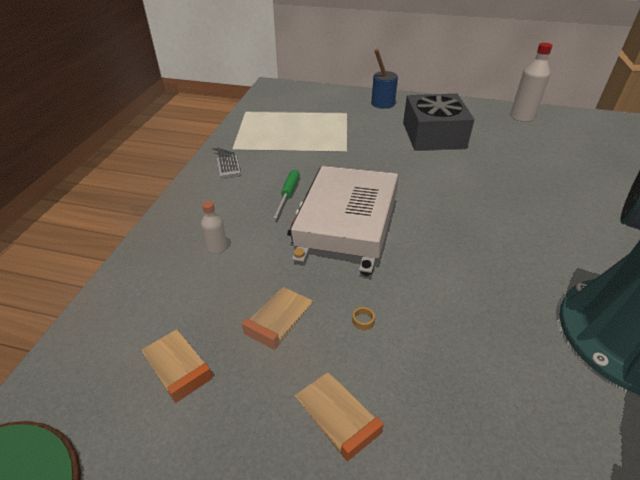

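```bash
cat >> h.py <<'E'
from scipy.optimize import minimize
def wverts(x,y,a):
    V=[]
    for s in(-1,1):
        for px,z in((60,0),(60,1),(-46,18),(-46,30),(-60,30),(-60,0)): V.append((px/1e3,s*.032,z/1e3))
    V=np.array(V); c,s=np.cos(a),np.sin(a)
    return np.c_[x+c*V[:,0]-s*V[:,1],y+s*V[:,0]+c*V[:,1],V[:,2]]
def sil(n,V):
    # wedge: union of two convex pieces
    m=np.zeros((480*4,640*4),np.uint8); i=np.arange(12); 
    body=[k for k in i if k%6 in(0,1,2,5)]; heel=[k for k in i if k%6 in(3,4,5,2)]
    P=proj(n,V)
    for idx in(body,heel):
        h=cv2.convexHull(((P[idx]+.5)*4).astype(np.float32)); cv2.fillConvexPoly(m,np.round(h).astype(np.int32),1)
    return cv2.resize(m.astype(np.float32),(640,480),interpolation=cv2.INTER_AREA)
def fitw(masks,x0):
    def cost(p):
        c=0
        for n,m in masks.items():
            s=sil(n,wverts(p[0]/100,p[1]/100,p[2]/10)); c+=np.abs(s-m).sum()/m.sum()
        return c
    x0=[x0[0]*100,x0[1]*100,x0[2]*10]
    r=minimize(cost,x0,method='Nelder-Mead',options=dict(initial_simplex=np.array([x0]+[np.add(x0,1.0*np.eye(3)[k]) for k in range(3)]),xatol=.005,fatol=1e-4))
    return r.x/[100,100,10],r.fun
E
python3 - <<'E'
from h import *
M={}
for n,b0 in(('top',(219,195)),('side',(244,289))):
    for b in ctrl.masks_of(n,'wedge'):
        if abs(b['box'][0]-b0[0])<8 and abs(b['box'][1]-b0[1])<8: M[n]=b['mask']; print(n,b['box'],b['mask'].sum())
tip=onz('top',278.9,234.7,0)  ; heel=onz('top',221,210.8,.015)
tip2=onz('side',298.7,294,0); heel2=onz('side',256.5,335.2,.015)
print('tip',tip,tip2,'heel',heel,heel2)
d=(tip-heel)[:2]; c=(tip+heel)[:2]/2
for k in (['top'],['side'],['top','side']):
    print(k,fitw({n:M[n] for n in k if n in M},[c[0],c[1],np.arctan2(d[1],d[0])]))
for n,u,v in(('top',318.4,230.6),('side',296.7,261.5)): print('sf',onz(n,u,v,0.0))
for n,u,v in(('top',385.7,262.5),('side',348.7,200.9)): print('mt',onz(n,u,v,.068))
E
python3 - <<'E'
import cv2
for n,(x,y,w,h) in(('top',(200,180,280,150)),('side',(230,160,180,200))):
    p=cv2.imread(f'pics/{n}0.png')[y:y+h,x:x+w]; k=min(800/w,600/h); cv2.imwrite(f'pics/{n}0z.png',cv2.resize(p,None,fx=k,fy=k,interpolation=cv2.INTER_CUBIC)); print(n,k)
E
```

```text
top [216.7, 192.9, 284.2, 245.0] 2047
side [244.5, 287.9, 313.0, 350.3] 2228
tip [0.5629699  0.04865155 0.        ] [0.56323974 0.04697858 0.        ] heel [0.59684102 0.16301732 0.015     ] [0.60193987 0.15984398 0.015     ]
['top'] (array([ 0.58012841,  0.10445961, -1.86218572]), np.float64(0.08399487054225696))
['side'] (array([ 0.58233952,  0.10408492, -1.84669803]), np.float64(0.05029735188509874))
['top', 'side'] (array([ 0.58157603,  0.10511923, -1.85522258]), np.float64(0.1593430176314421))
sf [ 0.57773039 -0.02672246  0.        ]
sf [ 0.58949564 -0.03153434  0.        ]
mt [ 0.5125121  -0.15106408  0.068     ]
mt [ 0.51436686 -0.1566214   0.068     ]
top 2.857142857142857
side 3.0
```

View pics/top0z.png

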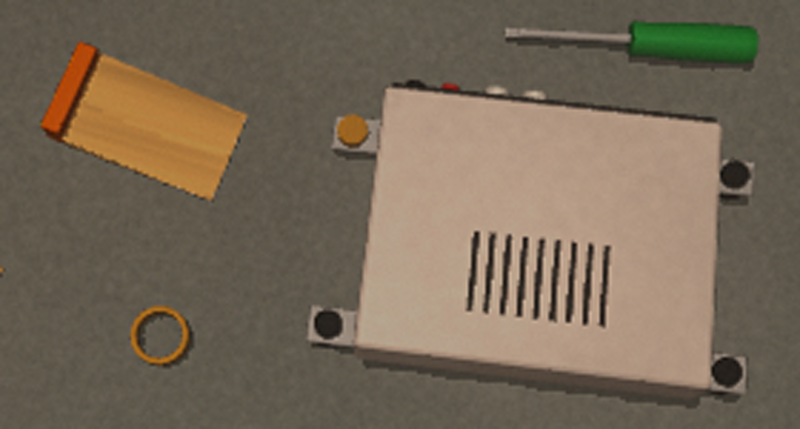

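View pics/side0z.png

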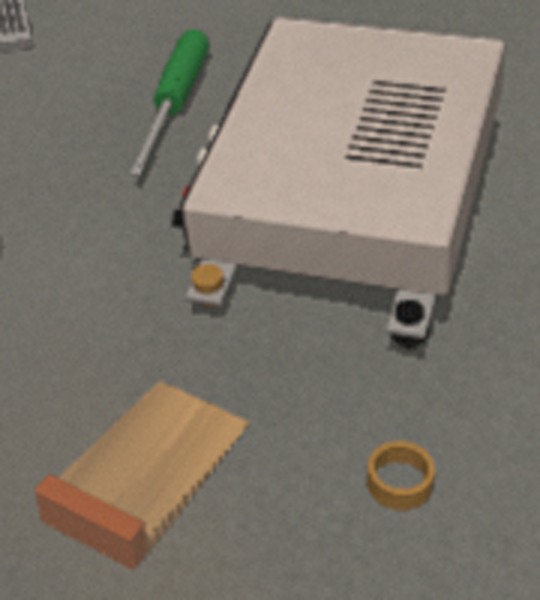

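Run:
```python
from h import *
for n,(x,y,k),L in(('top',(200,180,2.857),dict(brass=(352,130),fr=(734,175),bl=(328,323),br=(727,372),c1=(387,89),c2=(719,124),c3=(707,390),c4=(358,350),top=(540,230))),('side',(230,160,3),dict(brass=(207,277),bl=(409,313)))):
    d=np.load(f'pics/{n}0.npy')
    for q,(a,b) in L.items():
        u=(a+.5)/k+x-.5; v=(b+.5)/k+y-.5; w=d[int(round(v))-1:int(round(v))+2,int(round(u))-1:int(round(u))+2]
        print(n,q,np.round([u,v],1),np.round(pts(n,u,v,np.median(w)),4),np.round(w.std(),4))
# top plane from depth
d=np.load('pics/top0.npy'); vv,uu=np.mgrid[215:310,335:448]; P=pts('top',uu,vv,d[215:310,335:448]).reshape(-1,3)
A=np.c_[P[:,:2],np.ones(len(P))]; s=np.linalg.lstsq(A,P[:,2],rcond=None)[0]; print('plane',s, np.std(A@s-P[:,2]))
vv,uu=np.mgrid[350:420,230:330]; P=pts('top',uu,vv,d[350:420,230:330]).reshape(-1,3); print('table z',np.median(P[:,2]))
```

```text
top brass [322.9 225.2] [ 0.582  -0.0346  0.0273] 0.0023
top fr [456.6 240.9] [ 0.5721 -0.2856  0.0317] 0.0023
top bl [314.5 292.7] [ 0.4529 -0.0299  0.0326] 0.0018
top br [454.1 309.9] [ 0.4427 -0.2809  0.0404] 0.0021
top c1 [335.1 210.8] [ 0.6013 -0.0548  0.0629] 0.0309
top c2 [451.3 223.1] [ 0.5943 -0.2649  0.0702] 0.0347
top c3 [447.1 316.2] [ 0.4272 -0.2602  0.0727] 0.0341
top c4 [325.  302.2] [ 0.4342 -0.0498  0.063 ] 0.0079
top top [388.7 260.2] [ 0.516  -0.1554  0.0733] 0.0008
side brass [298.7 252. ] [ 0.5847 -0.0318  0.0266] 0.0018
side bl [366. 264.] [ 0.4549 -0.0251  0.0324] 0.0017
plane [-0.29224342  0.08133879  0.2380119 ] 0.05110121698905837
table z 0.0013848871671949259
```

```bash
cat >> h.py <<'E'
def rows(p,yaw,path,zoff=None):
    """p: xyz, yaw of tool x (deg, tool z down), path: list of (x,y,z,yawx). print rows; axes at row start"""
    for q in path:
        a=np.radians(yaw); X=np.array([np.cos(a),np.sin(a),0]); Y=np.array([np.sin(a),-np.cos(a),0]); d=np.array(q[:3])-p
        t=np.round([d@X*100,d@Y*100,-d[2]*100],2); tw=round((yaw-q[3]),2)
        print('{"claw":C,"translation":[%.2f,%.2f,%.2f],"twist":%.2f}'%(*t,tw))
        p=p+(X*t[0]+Y*t[1]-np.array([0,0,1])*t[2])/100; yaw-=tw
E
python3 - <<'E'
from h import *
d=np.load('pics/top0.npy')
for q,u,v,z in(('glue base',333,152,0),('ferr',257,297,.008),('decoy1 thin',209,128,0),('decoy1 heel',168,175,.015),('decoy2 heel',138,306.7,.015),('decoy2 tip',188,265,0),('driver tip',378,191,.005),('glue cap',331,123,.11)): print(q,np.round(onz('top',u,v,z),3))
o=ctrl.get_obs(); p=o['position']; yaw=np.degrees(np.arctan2(o['orientation'][1,0],o['orientation'][0,0])); print(p,yaw)
g=np.array([.611,.207,.10]); N=16
rows(p,yaw,[(*(p+(g-p)*(i/N)),yaw+(73.7-yaw)*i/N) for i in range(1,N+1)])
E
```

```text
glue base [ 0.744 -0.042  0.   ]
ferr [0.439 0.076 0.008]
decoy1 thin [0.774 0.214 0.   ]
decoy1 heel [0.66  0.276 0.015]
decoy2 heel [0.402 0.29  0.015]
decoy2 tip [0.489 0.215 0.   ]
driver tip [ 0.667 -0.137  0.005]
glue cap [ 0.751 -0.034  0.11 ]
[0.13373558 0.58486739 0.22260088] 167.12035134501397
{"claw":C,"translation":[-3.43,-1.64,0.77],"twist":5.84}
{"claw":C,"translation":[-3.59,-1.28,0.76],"twist":5.84}
{"claw":C,"translation":[-3.69,-0.90,0.77],"twist":5.84}
{"claw":C,"translation":[-3.77,-0.53,0.77],"twist":5.84}
{"claw":C,"translation":[-3.80,-0.14,0.76],"twist":5.83}
{"claw":C,"translation":[-3.80,0.24,0.77],"twist":5.84}
{"claw":C,"translation":[-3.75,0.63,0.76],"twist":5.84}
{"claw":C,"translation":[-3.67,1.01,0.77],"twist":5.84}
{"claw":C,"translation":[-3.55,1.38,0.77],"twist":5.84}
{"claw":C,"translation":[-3.38,1.73,0.76],"twist":5.84}
{"claw":C,"translation":[-3.20,2.07,0.77],"twist":5.84}
{"claw":C,"translation":[-2.97,2.38,0.77],"twist":5.84}
{"claw":C,"translation":[-2.71,2.67,0.76],"twist":5.83}
{"claw":C,"translation":[-2.42,2.93,0.77],"twist":5.84}
{"claw":C,"translation":[-2.12,3.16,0.76],"twist":5.84}
{"claw":C,"translation":[-1.78,3.36,0.77],"twist":5.84}
```

Emit:
{"op": "drive_tool", "data": {"targets": [{"claw":0.66,"translation":[-3.43,-1.64,0.77],"twist":5.84},{"claw":0.66,"translation":[-3.59,-1.28,0.76],"twist":5.84},{"claw":0.66,"translation":[-3.69,-0.9,0.77],"twist":5.84},{"claw":0.66,"translation":[-3.77,-0.53,0.77],"twist":5.84},{"claw":0.66,"translation":[-3.8,-0.14,0.76],"twist":5.83},{"claw":0.66,"translation":[-3.8,0.24,0.77],"twist":5.84},{"claw":0.66,"translation":[-3.75,0.63,0.76],"twist":5.84},{"claw":0.66,"translation":[-3.67,1.01,0.77],"twist":5.84}], "squeeze": 20}}

```text
time_s: 1.77
position: [0.3737, 0.3947, 0.1612]
orientation: [[-0.502, 0.865, 0.0], [0.865, 0.502, 0.0], [0.0, 0.001, -1.0]]
force: [0.5, 0.3, 0.4]
width: 0.43
```

Emit:
{"op": "drive_tool", "data": {"targets": [{"claw":0.66,"translation":[-3.55,1.38,0.77],"twist":5.84},{"claw":0.66,"translation":[-3.38,1.73,0.76],"twist":5.84},{"claw":0.66,"translation":[-3.2,2.07,0.77],"twist":5.84},{"claw":0.66,"translation":[-2.97,2.38,0.77],"twist":5.84},{"claw":0.66,"translation":[-2.71,2.67,0.76],"twist":5.83},{"claw":0.66,"translation":[-2.42,2.93,0.77],"twist":5.84},{"claw":0.66,"translation":[-2.12,3.16,0.76],"twist":5.84},{"claw":0.66,"translation":[-1.78,3.36,0.77],"twist":5.84}]}}

```text
time_s: 2.43
position: [0.6124, 0.2055, 0.0997]
orientation: [[0.286, 0.958, 0.0], [0.958, -0.286, 0.0], [0.0, 0.0, -1.0]]
force: [0.1, 1.1, 0.3]
width: 0.344
```

Emit:
{"op": "drive_tool", "data": {"targets": [{"claw":0.66,"translation":[0,0,2.5],"twist":0},{"claw":0.66,"translation":[0,0,2.5],"twist":0},{"claw":0.66,"translation":[0,0,2],"twist":0},{"claw":0.66,"translation":[0,0,1],"twist":0},{"claw":0.66,"translation":[0,0,0.9],"twist":0},{"claw":0.66,"translation":[0,0,0],"twist":0},{"claw":0.66,"translation":[0,0,0],"twist":0},{"claw":0.66,"translation":[0,0,0],"twist":0}]}}

```text
time_s: 3.1
position: [0.6119, 0.2074, 0.0123]
orientation: [[0.28, 0.96, 0.002], [0.96, -0.28, 0.0], [0.001, 0.002, -1.0]]
force: [0.2, -0.2, 0.4]
width: 0.342
```

Run:
```python
from h import *
o=ctrl.get_obs();print(o['time_s'],o['position'],o['force'],o['width'])
p,d=snap('top','top1'); q,d=snap('side','side1')
a=cv2.resize(p[150:300,150:350],None,fx=2.5,fy=2.5); b=cv2.resize(q[220:420,200:400],None,fx=1.5,fy=1.5)
c=np.zeros((375,800,3),np.uint8); c[:375,:500]=a; c[:300,500:800]=b
cv2.imwrite('pics/m1.png',c[:,:,::-1])
print(proj('top',[o['position'],[.5816,.105,0]]))
```

```text
3.1 [0.61189476 0.20741954 0.01225671] [ 0.16701139 -0.18615888  0.36076923] 0.3421777872283581
[[199.51458329 201.87889278]
 [251.04060895 222.9995003 ]]
```

View pics/m1.png

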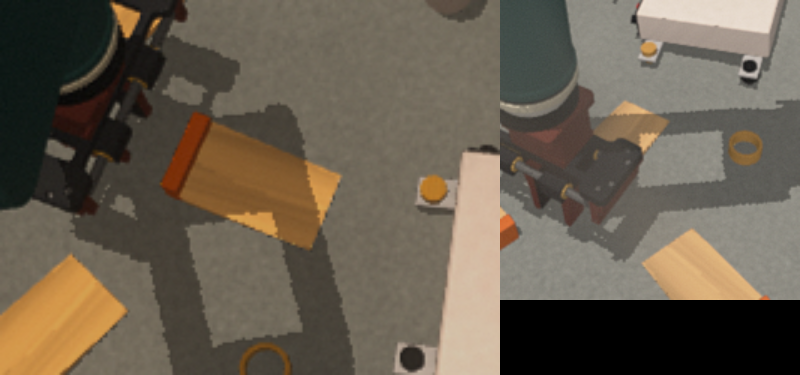

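Emit:
{"op": "drive_tool", "data": {"targets": [{"claw":0.66,"translation":[-1,0,0],"twist":0},{"claw":0.66,"translation":[-1,0,0],"twist":0},{"claw":0.66,"translation":[-0.8,0,0.1],"twist":0},{"claw":0.66,"translation":[-0.4,0,0],"twist":0},{"claw":0.66,"translation":[-0.3,0,0],"twist":0},{"claw":0.66,"translation":[-0.3,0,0],"twist":0},{"claw":0.66,"translation":[-0.3,0,0],"twist":0},{"claw":0.66,"translation":[-0.3,0,0],"twist":0}]}}

```text
time_s: 3.87
position: [0.5987, 0.1646, 0.0101]
orientation: [[0.281, 0.96, 0.0], [0.96, -0.281, 0.0], [0.0, 0.0, -1.0]]
force: [-0.6, 0.3, 0.5]
width: 0.339
```

Run:
```python
from h import *
o=ctrl.get_obs();print(o['time_s'],o['position'],o['force'],o['width'])
p,d=snap('top','top2'); q,d=snap('side','side2')
a=cv2.resize(p[150:300,150:350],None,fx=2.5,fy=2.5); b=cv2.resize(q[220:420,200:400],None,fx=1.5,fy=1.5)
c=np.zeros((375,800,3),np.uint8); c[:375,:500]=a; c[:300,500:800]=b
cv2.imwrite('pics/m2.png',c[:,:,::-1])
```

```text
3.8667 [0.59872538 0.16460815 0.01009756] [-0.62564431  0.29321618  0.5067796 ] 0.3392808847339671
```

View pics/m2.png

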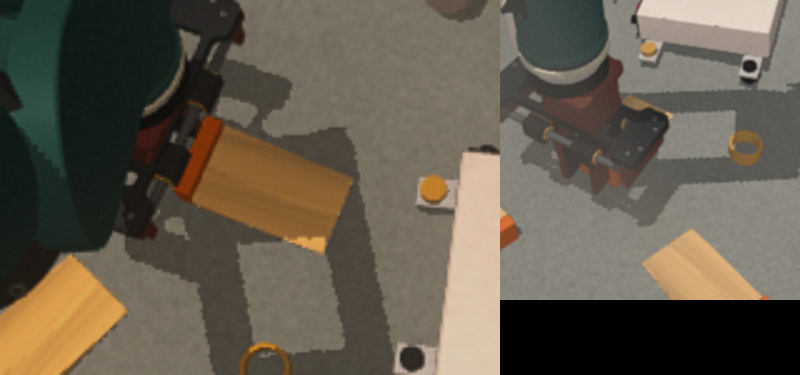

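Emit:
{"op": "drive_tool", "data": {"targets": [{"claw":0.66,"translation":[-0.35,0,0],"twist":-0.6},{"claw":0.66,"translation":[-0.35,0,0],"twist":-0.6},{"claw":0.66,"translation":[-0.35,0,0],"twist":-0.6},{"claw":0.66,"translation":[-0.35,0,0],"twist":-0.6},{"claw":0.66,"translation":[-0.35,0,0],"twist":-0.6},{"claw":0.66,"translation":[-0.35,0,0],"twist":-0.6},{"claw":0.66,"translation":[-0.35,0,0],"twist":-0.6},{"claw":0.66,"translation":[-0.35,0,0],"twist":-0.6}]}}

```text
time_s: 4.63
position: [0.5916, 0.1372, 0.0101]
orientation: [[0.198, 0.98, -0.0], [0.98, -0.198, -0.0], [-0.0, -0.0, -1.0]]
force: [0.3, 1.1, 0.9]
width: 0.341
```

Emit:
{"op": "drive_tool", "data": {"targets": [{"claw":0.66,"translation":[-0.35,0,0],"twist":-0.6},{"claw":0.66,"translation":[-0.35,0,0],"twist":-0.6},{"claw":0.66,"translation":[-0.35,0,0],"twist":-0.6},{"claw":0.66,"translation":[-0.35,0,0],"twist":-0.6},{"claw":0.66,"translation":[-0.35,0,0],"twist":-0.6},{"claw":0.66,"translation":[-0.35,0,0],"twist":-0.6},{"claw":0.66,"translation":[-0.2,0,0],"twist":-0.4},{"claw":0.66,"translation":[0,0,0],"twist":0}]}}

```text
time_s: 5.3
position: [0.5877, 0.1144, 0.01]
orientation: [[0.13, 0.991, -0.0], [0.991, -0.13, -0.0], [-0.0, -0.0, -1.0]]
force: [0.4, -0.2, -0.1]
width: 0.336
```

```bash
cat > look.py <<'E'
from h import *; import sys
k=sys.argv[1]
o=ctrl.get_obs();print(o['time_s'],o['position'],o['force'],o['width'],np.degrees(np.arctan2(o['orientation'][1,0],o['orientation'][0,0])))
p,d=snap('top','top'+k); q,d=snap('side','side'+k)
for n in('top','side'):
    for b in ctrl.masks_of(n,'wedge')[:4]: print(n,'wedge',round(b['conf'],2),np.round(b['box']),b['mask'].sum())
    for w,z in(('wedge_tip',0),('short_foot',0.004),('meter_top',.07)):
        for b in ctrl.tip_of(n,w)[:3]: print(n,w,round(b['conf'],2),np.round(b['point'],1),np.round(onz(n,*b['point'],z),4))
a=cv2.resize(p[170:320,200:400],None,fx=2.5,fy=2.5); b=cv2.resize(q[190:340,230:380],None,fx=2,fy=2)
c=np.zeros((375,800,3),np.uint8); c[:375,:500]=a; c[:300,500:800]=b
cv2.imwrite('pics/m%s.png'%k,c[:,:,::-1])
E
python3 look.py 3
```

```text
5.3 [0.5876742  0.11437265 0.01000638] [ 0.40653043 -0.234067   -0.12406928] 0.3364850439359946 82.51351325004418
top wedge 0.9 [251. 203. 318. 249.] 2024
top wedge 0.62 [177. 163. 184. 171.] 14
top wedge_tip 0.7 [284.3 228.3] [0.5766 0.0396 0.    ]
top wedge_tip 0.59 [311.3 232.7] [ 0.5724 -0.0134  0.    ]
top short_foot 0.89 [325.4 229.5] [ 0.5801 -0.0401  0.004 ]
top short_foot 0.24 [326.4 145.3] [ 0.7551 -0.0279  0.004 ]
top short_foot 0.19 [315.9 234.1] [ 0.5693 -0.0226  0.004 ]
top meter_top 0.61 [389.6 262.2] [ 0.5132 -0.1576  0.07  ]
side wedge 0.88 [296. 375. 385. 462.] 3951
side wedge 0.74 [143. 330. 212. 404.] 2884
side wedge 0.71 [270. 294. 301. 318.] 205
side wedge_tip 0.8 [161.3 341. ] [0.7556 0.1991 0.    ]
side wedge_tip 0.59 [313.2 380.2] [0.495 0.207 0.   ]
side short_foot 0.95 [302.4 261.6] [ 0.5775 -0.0301  0.004 ]
side meter_top 0.92 [348.9 203.5] [ 0.5119 -0.1459  0.07  ]
side meter_top 0.75 [365.1 317.3] [0.4339 0.1244 0.07  ]
```

View pics/m3.png

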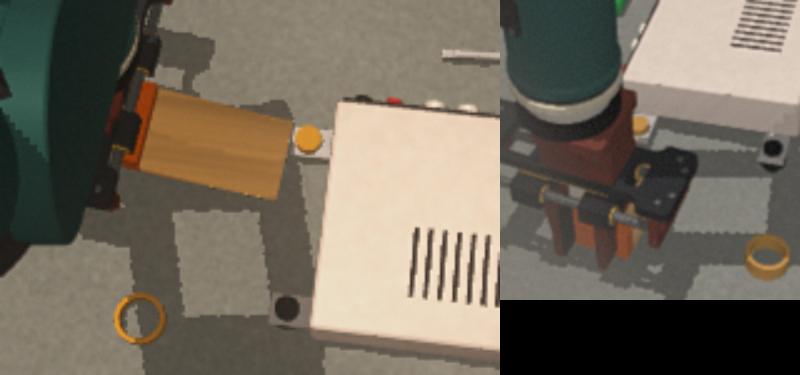

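Emit:
{"op": "drive_tool", "data": {"targets": [{"claw":0.66,"translation":[-0.3,0,0],"twist":-0.7},{"claw":0.66,"translation":[-0.3,0,0],"twist":-0.7},{"claw":0.66,"translation":[-0.3,0,0],"twist":-0.7},{"claw":0.66,"translation":[-0.3,0,0],"twist":-0.7},{"claw":0.66,"translation":[-0.3,0,0],"twist":-0.7},{"claw":0.66,"translation":[-0.3,0,0],"twist":-0.7},{"claw":0.66,"translation":[-0.3,0,0],"twist":-0.6},{"claw":0.66,"translation":[-0.2,0,0],"twist":-0.4}]}}

```text
time_s: 6.47
position: [0.5856, 0.0919, 0.01]
orientation: [[0.039, 0.999, -0.0], [0.999, -0.039, 0.0], [0.0, -0.0, -1.0]]
force: [0.3, 3.6, 0.0]
width: 0.339
```

Emit:
{"op": "drive_tool", "data": {"targets": [{"claw":0.66,"translation":[-0.2,0,0],"twist":-0.4},{"claw":0.66,"translation":[-0.2,0,0],"twist":-0.4},{"claw":0.66,"translation":[-0.2,0,0],"twist":-0.4},{"claw":0.66,"translation":[-0.2,0,0],"twist":-0.3},{"claw":0.66,"translation":[-0.2,0,0],"twist":-0.3},{"claw":0.66,"translation":[-0.2,0,0],"twist":-0.2},{"claw":0.66,"translation":[-0.2,0,0],"twist":0},{"claw":0.66,"translation":[-0.2,0,0],"twist":0}]}}

```text
time_s: 7.13
position: [0.5857, 0.0757, 0.0101]
orientation: [[0.005, 1.0, 0.0], [1.0, -0.005, -0.0], [-0.0, 0.0, -1.0]]
force: [0.2, 3.2, -0.8]
width: 0.34
```

```bash
python3 look.py 4
```

```text
7.1333 [0.5856941  0.07574182 0.01008608] [ 0.22593654  3.23255732 -0.78803136] 0.33986167353356145 89.70604436728948
top wedge 0.67 [377. 189. 466. 201.] 703
top wedge 0.59 [277. 202. 337. 242.] 1679
top wedge_tip 0.83 [332.  228.9] [ 0.5834 -0.0527  0.    ]
top short_foot 0.71 [324.3 230.4] [ 0.5781 -0.0381  0.004 ]
top short_foot 0.39 [333.5 230.1] [ 0.5802 -0.0557  0.004 ]
top meter_top 0.59 [390.3 264.6] [ 0.5091 -0.1591  0.07  ]
side wedge 0.79 [142. 333. 209. 405.] 2846
side wedge 0.74 [297. 373. 385. 464.] 3905
side wedge 0.59 [275. 259. 314. 302.] 528
side wedge 0.42 [299. 168. 400. 272.] 6919
side wedge_tip 0.82 [159.9 340. ] [0.7588 0.1979 0.    ]
side meter_top 0.91 [347.9 200.1] [ 0.516  -0.1562  0.07  ]
```

View pics/m4.png

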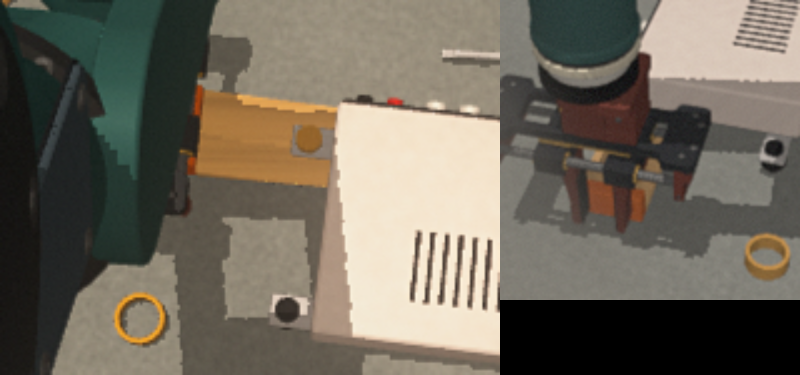

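Emit:
{"op": "drive_tool", "data": {"targets": [{"claw":0.66,"translation":[-0.2,0,0],"twist":0},{"claw":0.66,"translation":[-0.2,0,0],"twist":0},{"claw":0.66,"translation":[-0.2,0,0],"twist":0},{"claw":0.66,"translation":[-0.2,0,0],"twist":0},{"claw":0.66,"translation":[-0.2,0,0],"twist":0},{"claw":0.66,"translation":[-0.2,0,0],"twist":0},{"claw":0.66,"translation":[-0.2,0,0],"twist":0},{"claw":0.66,"translation":[-0.2,0,0],"twist":0}]}}

```text
time_s: 8.3
position: [0.5853, 0.0599, 0.01]
orientation: [[0.005, 1.0, -0.0], [1.0, -0.005, 0.0], [0.0, -0.0, -1.0]]
force: [0.2, 2.9, -0.3]
width: 0.344
```

Emit:
{"op": "drive_tool", "data": {"targets": [{"claw":0.66,"translation":[-0.05,0,0],"twist":0},{"claw":0.66,"translation":[-0.05,0,0],"twist":0},{"claw":0.66,"translation":[-0.05,0,0],"twist":0},{"claw":0.66,"translation":[-0.05,0,0],"twist":0},{"claw":0.66,"translation":[-0.05,0,0],"twist":0},{"claw":0.66,"translation":[-0.05,0,0],"twist":0},{"claw":0.66,"translation":[-0.05,0,0],"twist":0},{"claw":0.66,"translation":[-0.05,0,0],"twist":0}]}}

```text
time_s: 8.97
position: [0.5853, 0.056, 0.0101]
orientation: [[0.005, 1.0, -0.0], [1.0, -0.005, -0.0], [-0.0, -0.0, -1.0]]
force: [-0.4, 3.1, 0.8]
width: 0.345
```

```bash
python3 look.py 5 | head -1
python3 - <<'E'
from h import *
for n in ('top','side'):
  for k in '05':
    p=cv2.imread(f'pics/{n}{k}.png'); d=np.load(f'pics/{n}{k}.npy')
    vs,us=(slice(225,300),slice(362,440)) if n=='top' else (slice(180,225),slice(340,385))
    vv,uu=np.mgrid[vs,us]; P=pts(n,uu,vv,d[vs,us]).reshape(-1,3); P=P[(P[:,2]>.05)&(P[:,2]<.1)]
    A=np.c_[P[:,:2]-[.513,-.155],np.ones(len(P))]
    for _ in range(3):
        s=np.linalg.lstsq(A,P[:,2],rcond=None)[0]; r=A@s-P[:,2]; g=np.abs(r)<3*r.std(); A,P=A[g],P[g]
    print(n,k,'slopes deg',np.degrees(s[:2]),'z',s[2],r.std(),len(P))
E
```

```text
8.9667 [0.58534613 0.05602141 0.01006861] [-0.3642176   3.0758544   0.83895518] 0.34548275378482146 89.70217027372037
top 0 slopes deg [-3.7749369  -1.78225868] z 0.07340810592489169 0.001417405987941092 5810
top 5 slopes deg [-0.3403261  -0.13959184] z 0.07338274162802234 0.0014538317978501135 5804
side 0 slopes deg [-3.653937   -1.79273001] z 0.0737773353529247 0.0009540750224428451 2008
side 5 slopes deg [-0.18589378 -0.11097726] z 0.07354559037521338 0.0009823284204578888 2013
```

Emit:
{"op": "drive_tool", "data": {"targets": [{"claw":0.66,"translation":[-0.03,0,0],"twist":0},{"claw":0.66,"translation":[-0.03,0,0],"twist":0},{"claw":0.66,"translation":[-0.03,0,0],"twist":0},{"claw":0.66,"translation":[-0.03,0,0],"twist":0},{"claw":0.66,"translation":[-0.03,0,0],"twist":0},{"claw":0.66,"translation":[-0.03,0,0],"twist":0},{"claw":0.66,"translation":[-0.03,0,0],"twist":0},{"claw":0.66,"translation":[-0.03,0,0],"twist":0}]}}

```text
time_s: 10.13
position: [0.5853, 0.0537, 0.0101]
orientation: [[0.005, 1.0, -0.0], [1.0, -0.005, 0.0], [0.0, -0.0, -1.0]]
force: [0.2, 4.4, 0.9]
width: 0.34
```

Force is starting to rise (4.4 N), so I'll use finer steps.

Emit:
{"op": "drive_tool", "data": {"targets": [{"claw":0.66,"translation":[-0.02,0,0],"twist":0},{"claw":0.66,"translation":[-0.02,0,0],"twist":0},{"claw":0.66,"translation":[-0.02,0,0],"twist":0},{"claw":0.66,"translation":[0,0,0],"twist":0},{"claw":0.66,"translation":[0,0,0],"twist":0},{"claw":0.66,"translation":[0,0,0],"twist":0},{"claw":0.66,"translation":[0,0,0],"twist":0},{"claw":0.66,"translation":[0,0,0],"twist":0}]}}

```text
time_s: 10.8
position: [0.5853, 0.0532, 0.01]
orientation: [[0.005, 1.0, -0.0], [1.0, -0.005, 0.0], [0.0, -0.0, -1.0]]
force: [0.2, 4.6, -0.2]
width: 0.337
```

```bash
cat > tilt.py <<'E'
from h import *; import sys
for k in ['0',sys.argv[1]]:
  for n in ('top','side'):
    d=np.load(f'pics/{n}{k}.npy')
    vs,us=(slice(225,300),slice(362,440)) if n=='top' else (slice(180,225),slice(340,385))
    vv,uu=np.mgrid[vs,us]; P=pts(n,uu,vv,d[vs,us]).reshape(-1,3); P=P[(P[:,2]>.05)&(P[:,2]<.1)]
    A=np.c_[P[:,:2]-[.513,-.155],np.ones(len(P))]
    for _ in range(3):
        s=np.linalg.lstsq(A,P[:,2],rcond=None)[0]; r=A@s-P[:,2]; g=np.abs(r)<3*r.std(); A,P=A[g],P[g]
    print(n,k,'slopes deg',np.degrees(s[:2]),'z',s[2])
E
python3 look.py 6|head -1; python3 tilt.py 6
```

```text
10.8 [0.58533293 0.05321507 0.0100486 ] [ 0.22231823  4.59640314 -0.19398017] 0.33729200515947416 89.69428914107343
top 0 slopes deg [-3.7749369  -1.78225868] z 0.07340810592489169
side 0 slopes deg [-3.653937   -1.79273001] z 0.0737773353529247
top 6 slopes deg [-0.05222965 -0.01486109] z 0.07341433347440904
side 6 slopes deg [-0.03245589  0.02820181] z 0.07356308309294071
```

View pics/m6.png

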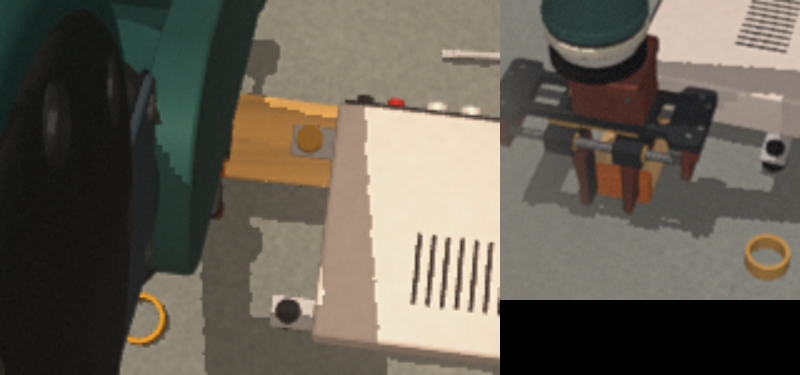

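Emit:
{"op": "drive_tool", "data": {"targets": [{"claw":0.66,"translation":[-0.02,0,0],"twist":0},{"claw":0.66,"translation":[-0.02,0,0],"twist":0},{"claw":0.66,"translation":[0,0,0],"twist":0},{"claw":0.66,"translation":[0,0,0],"twist":0},{"claw":0.66,"translation":[0,0,0],"twist":0},{"claw":0.66,"translation":[0,0,0],"twist":0},{"claw":0.66,"translation":[0,0,0],"twist":0},{"claw":0.66,"translation":[0,0,0],"twist":0}]}}

```text
time_s: 11.97
position: [0.5853, 0.053, 0.01]
orientation: [[0.005, 1.0, -0.0], [1.0, -0.005, 0.0], [0.0, -0.0, -1.0]]
force: [-1.1, 5.6, 0.6]
width: 0.342
```

Emit:
{"op": "drive_tool", "data": {"targets": [{"claw":0.66,"translation":[-0.02,0,0],"twist":0},{"claw":0.66,"translation":[-0.02,0,0],"twist":0},{"claw":0.66,"translation":[0,0,0],"twist":0},{"claw":0.66,"translation":[0,0,0],"twist":0},{"claw":0.66,"translation":[0,0,0],"twist":0},{"claw":0.66,"translation":[0,0,0],"twist":0},{"claw":0.66,"translation":[0,0,0],"twist":0},{"claw":0.66,"translation":[0,0,0],"twist":0}]}}

```text
time_s: 12.63
position: [0.5853, 0.0527, 0.0101]
orientation: [[0.005, 1.0, 0.0], [1.0, -0.005, 0.001], [0.001, 0.0, -1.0]]
force: [0.3, 5.6, 0.3]
width: 0.343
```

```bash
python3 look.py 7|head -1; python3 tilt.py 7
```

```text
12.6333 [0.58534146 0.0527474  0.01007278] [0.25950113 5.56204601 0.33935878] 0.3426377656273275 89.6852168756998
top 0 slopes deg [-3.7749369  -1.78225868] z 0.07340810592489169
side 0 slopes deg [-3.653937   -1.79273001] z 0.0737773353529247
top 7 slopes deg [-0.1230018   0.01735516] z 0.07346309080316751
side 7 slopes deg [-0.06869009 -0.02610326] z 0.0735573789797185
```

Emit:
{"op": "drive_tool", "data": {"targets": [{"claw":0.66,"translation":[-0.02,0,0],"twist":0},{"claw":0.66,"translation":[-0.02,0,0],"twist":0},{"claw":0.66,"translation":[-0.02,0,0],"twist":0},{"claw":0.66,"translation":[0,0,0],"twist":0},{"claw":0.66,"translation":[0,0,0],"twist":0},{"claw":0.66,"translation":[0,0,0],"twist":0},{"claw":0.66,"translation":[0,0,0],"twist":0},{"claw":0.66,"translation":[0,0,0],"twist":0}]}}

```text
time_s: 13.8
position: [0.5854, 0.0524, 0.0101]
orientation: [[0.006, 1.0, 0.0], [1.0, -0.006, 0.001], [0.001, 0.0, -1.0]]
force: [0.9, 7.4, -0.6]
width: 0.341
```

Emit:
{"op": "drive_tool", "data": {"targets": [{"claw":0.66,"translation":[0.3,0,0],"twist":0},{"claw":0.66,"translation":[0.7,0,0],"twist":0},{"claw":0.66,"translation":[1.5,0,0],"twist":0},{"claw":0.66,"translation":[2,0,0],"twist":0},{"claw":0.66,"translation":[2,0,-1],"twist":0},{"claw":0.66,"translation":[1,0,-3],"twist":0},{"claw":0.66,"translation":[1,0,-3.5],"twist":0},{"claw":0.66,"translation":[0,0,-3.5],"twist":0}]}}

```text
time_s: 14.47
position: [0.5848, 0.1381, 0.1206]
orientation: [[0.004, 1.0, -0.002], [1.0, -0.004, -0.001], [-0.001, -0.002, -1.0]]
force: [1.2, -0.3, -0.2]
width: 0.339
```

Emit:
{"op": "drive_tool", "data": {"targets": [{"claw":0.66,"translation":[3,0,-2],"twist":0},{"claw":0.66,"translation":[3,0,-2],"twist":0},{"claw":0.66,"translation":[3,0,-2],"twist":0},{"claw":0.66,"translation":[3,0,0],"twist":0},{"claw":0.66,"translation":[3,0,0],"twist":0},{"claw":0.66,"translation":[0,0,0],"twist":0},{"claw":0.66,"translation":[0,0,0],"twist":0},{"claw":0.66,"translation":[0,0,0],"twist":0}]}}

```text
time_s: 15.13
position: [0.5861, 0.286, 0.1796]
orientation: [[0.005, 1.0, -0.001], [1.0, -0.005, -0.002], [-0.002, -0.001, -1.0]]
force: [-0.6, -0.6, -1.2]
width: 0.341
```

```bash
python3 look.py 8|grep -v "side wedge"; python3 tilt.py 8
python3 - <<'E'
from h import *
# image shift of meter & bystanders between 0 and 8
for n,L in(('top',dict(glue=(315,112,30,45),ferr=(243,285,28,24),driver=(376,186,92,18),bl=(307,285,18,16),br=(445,302,18,16),fr=(449,233,18,16))),):
    a=cv2.imread(f'pics/{n}0.png');b=cv2.imread(f'pics/{n}8.png')
    for q,(x,y,w,h) in L.items():
        r=cv2.matchTemplate(b[y-10:y+h+10,x-10:x+w+10],a[y:y+h,x:x+w],cv2.TM_CCOEFF_NORMED); print(q,r.max(),np.subtract(cv2.minMaxLoc(r)[3],10))
E
```

```text
15.1333 [0.58612702 0.28598367 0.17956495] [-0.60058834 -0.61505046 -1.20831516] 0.34068479964287113 89.73641972437538
top wedge 0.98 [287. 205. 335. 243.] 1382
top wedge 0.7 [163. 126. 223. 187.] 1945
top wedge_tip 0.87 [189.1 262.9] [0.4932 0.2131 0.    ]
top wedge_tip 0.55 [217.  136.8] [0.756  0.1952 0.    ]
top short_foot 0.78 [324.5 227.6] [ 0.5837 -0.038   0.004 ]
side meter_top 0.81 [351.3 200.5] [ 0.5092 -0.1566  0.07  ]
top 0 slopes deg [-3.7749369  -1.78225868] z 0.07340810592489169
side 0 slopes deg [-3.653937   -1.79273001] z 0.0737773353529247
top 8 slopes deg [-0.0914311   0.06199926] z 0.07345240292181024
side 8 slopes deg [0.00938746 0.05353262] z 0.07358662014437646
glue 0.9971216 [0 0]
ferr 0.64416987 [0 0]
driver 0.9976756 [0 0]
bl 0.9410543 [0 1]
br 0.88160765 [-1  2]
fr 0.9391302 [1 1]
```

View pics/m8.png

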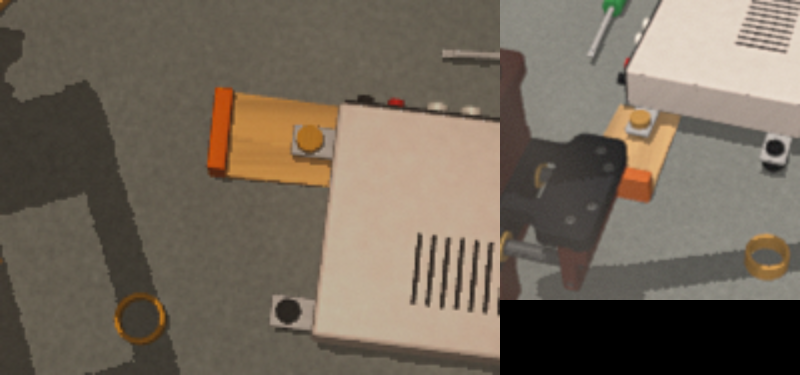

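```bash
python3 -c "
from cell import ctrl
print(ctrl.finish_job())"
```

```text
the job is handed in; nothing more can be done
None
```

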